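Hold the spring-return test plug in its bayonet socket

TASK

Take the orange test plug and fit it into the round black and grey bayonet socket on the grey control enclosure: line its two lugs up with the two notches, push it in against the spring until its flange sits flush on the socket, then, keeping it pressed in, twist it a quarter turn clockwise (seen from above) against the return spring until you feel the stop. Finish while still gripping it, flush and fully turned, so that the circuit can be measured: it springs back if let go. Leave the blue plug and the other loose things where they are.

Things in the scene. Friction and masses are not known exactly. Their poses are not given: they have to be found in the camera images.
- orange_plug_grip (a point): Grip point of the loose orange plug (110 g, 61 mm tall, standing upright): on its axis, inside its upright wing, a bar to pinch, 40 mm long (x), 14 mm thick (y), 38 mm high. The point is 14 mm below the wing's top, 24 mm above the upper face and 30 mm above the underside of the 48 mm wide, 6 mm thick orange flange, 47 mm above the foot. z up; half a turn about z gives the same fit.
- orange_plug_foot (a point): Centre of the foot of the orange plug, same axes. Below the flange: a steel shank, 29 mm in diameter, 17 mm long, its foot bevelled 3 mm; at its foot two steel lugs, opposite each other along x (in line with the wing), reaching 20 mm from the axis, 8 mm high and 8 mm wide (lowest 2 mm: 5 mm wide, reaching 18.5 mm).
- socket (a point): Centre of the mouth of the round bayonet socket (black with a grey rim), 52 mm outside diameter, in the plane of its rim, 80 mm above the table. Round opening 34 mm wide with two notches, 12 mm wide, reaching 22 mm from the axis, opposite each other along x (green marks beside them); red marks lie along y, where the wing ends after the turn. z up. Lugs turn clockwise only, from 13 mm in; the flange is flush at 17 mm, a firm stop.
- enclosure: Fixed grey open enclosure, 200 x 240 mm, walls 72 mm high; origin under its centre, axes parallel to the socket's. The socket stands on its white deck; all else on it is lower than the socket's rim.
- plunger (a joint): Sprung disc in the socket, 0 at rest 10 mm below the rim; grows as the plug's foot pushes it down, 0.007 m when the flange is flush. It pushes up with 6 N at first and 12 N when flush.
- rotor (a joint): Return rotor hidden in the socket, pushed round by the lugs: 0 at rest, grows with clockwise turning (seen from above), 1.45 rad at the firm stop, when the plug has made a quarter turn (the first 0.13 rad is play). Its spring needs 0.06 N m at first, 0.24 N m at the stop, plus friction; let go, plug and rotor spring back.
- blue_plug_grip (a point): The same point on a blue plug of the same shape, standing loose on the table: not the one to use.
- relay: Loose blue relay base, 75 x 28 x 30 mm with a black relay on it (52 mm tall in all); origin under its centre, x along its length.
- terminal: Loose green terminal block lying flat, 50 x 22 x 26 mm; origin under its centre.
- screwdriver: Loose red-handled screwdriver lying on the table beyond the plugs; x along its length.
- tape: Loose yellow ring (tape roll core), 70 mm outside diameter, 18 mm high, lying flat; origin under its centre.
- carton: Fixed open cardboard box, 120 x 150 mm, 70 mm high; origin under its centre.
Mind the look-alikes: they are no part of the job. Leave any turquoise or yellow look-alike of the part that bears orange_plug_grip alone.

How it is judged:
By the outcome, as a careful person would: the job done as asked, in the order asked, and still so for the second after the job is handed in, while the arm keeps its last pose, push and grip.
It also fails if it takes over 42 s, if anything falls off the work surface, if the arm or the gripper's body presses on something with over 40 N, if the wrist force passes 120 N, or if a joint passes its speed limit or range.

ROBOT

A 6-joint arm with a two-finger parallel gripper is mounted at the origin on the work surface. World frame = base frame: x ahead of the robot, y to its left, z up, the work surface at z = 0. Lengths are in m, angles in degrees, forces in N, time in s.
With the tool pointing down it reaches from about 0.275 to 0.75 m from the base axis. Payload 10.2 kg.
Tool frame: the origin (TCP) lies midway between the tips of the shut fingers; the grasp point (between the pads) lies 19 mm behind it; y points along the fingers, z is the direction in which the jaws open and shut, and the axes are right-handed (so a half turn about y gives the same grasp; the last joint's range is limited). The gripper opens to 85 mm and grips with 20 to 120 N. Pads are 22 mm wide; open, the fingers measure 114 mm over their backs; the gripper's body (76 mm by 85 mm) begins 54 mm behind the grasp point. The pads swing forward as they close: fully open they stand 13 mm farther back than shut.
Start: joints at [52.288, 17.928, 85.812, -0, 76.261, -12.8], TCP at [0.221, 0.476, 0.195] pointing down, gripper open.
Joint ranges: [-168.41, 168.41], [-55.51, 124.54], [10.69, 146.95], [-70.63, 250.63], [1, 178], [-165.06, 165.06]. Speed limits (degrees/s): [136.94, 136.94, 172.46, 180, 180, 180].

INTERFACE

Orientations are given as [roll, pitch, yaw] about the fixed x, y, z axes, in that order (R = Rz(yaw) Ry(pitch) Rx(roll)).
In Python, from plant import read_state, grab_frame, sign_off, look_for, silhouettes, landmark_of gives the robot as it stands.
- The arm moves only by the tool arm_command, never from a script. Its arguments are lists of equal length, an entry for each row: "linear": the shift along the tool's x, y, z in cm, a list of three; "turn": the turn about the tool's y in degrees; "grip": the opening in per cent of the stroke, from 0 (shut) to 100 (fully open). In form: {"linear": [[x, y, z], ...], "turn": [turn, ...], "grip": [grip, ...]}. A call has 1 to 8 rows; each row is the pose to reach, as a shift and turn from the pose commanded when the call began, along the tool's axes at that moment; what a row does not reach only later rows make up. A row lasts 1/8 s, in which the tool goes at most 62.5 mm and 10.7 degrees, less where a joint would pass 70% of its speed; a pose out of reach is approached as far as the arm can. A call with a gripper value outside its range is refused whole. The fingers move at their own pace and stop on an object; "squeeze" is the grip in N (left out, the last holds). Time passes only in rows, so rows that repeat a pose let the fingers close. It gives the time, the measured TCP pose, the force and the opening at its end, in the units of the state.
- read_state(): the state, without advancing time (a new reading comes with each control period).
- grab_frame(name): name is "scene" or "top" or "wrist"; returns a dict with "frame" (480x640x3 uint8, red, green, blue), "z_map" (480x640 float32, m along the optical axis (not along the pixel's ray), 0 where there is no reading), "intrinsics" (3x3 intrinsics, pixels), "origin" and "rotation" of the camera in the world. Camera axes: x right, y down, z forward; pixel columns grow to the right and rows downward; lengths in m; the calibration is good to about 2 mm. A picture is of the moment at which its call begins.
- sign_off(): hands the job in, once; it reports no verdict.
Trained networks look in the newest picture that a camera, given by its name, has taken for a name from the list of things; names that differ only in an ending like _2 or _b are one class to them, and where a whole thing is asked for, a point or a joint stands for the part that bears it (a point fixed in the world has none). Each returns a list of dicts, best first, with "score" (0 to 1); they miss things now and then, are a little off and sometimes report something else, mostly with a low value. They report only what shows in the picture. A call takes as long as a camera call. They do not tell look-alikes from the thing itself.
- look_for(query, camera): "bbox" ([left, top, right, bottom] in pixels, round what is visible of it).
- silhouettes(query, camera): "region" (480x640 bool, what is visible of it) and "bbox" ([left, top, right, bottom] in pixels, round what is visible of it).
- landmark_of(query, camera): "position" ([column, row] in pixels: a listed point, or the origin of a listed thing).
The state is a dict: "time_s": time; "joint_positions": joint angles; "qd": joint speeds; "tau": joint torques, N m; "eef_pos": TCP position; "eef_rot": TCP orientation; "wrist_force": force on the tool from outside, world axes, zero at the start; "torque": the same for the moment, N m; "grip_width": finger opening in m.
Only numpy, scipy, OpenCV 4.12 (cv2) and the standard library are available. Lean on these libraries where they do the work, as an engineer would, in place of code of your own. Each camera call takes 0.05 s, during which the arm holds its last target. There are 200 camera calls.

## Working session

There is one attempt and no reset: what is moved stays moved. The work goes in short steps, Python scripts to look and compute and a tool call to move; the robot and the scene stay as the last step left them, time stands still between calls to the robot, and variables do not carry over. Pictures are saved under pics/ and viewed, about 8 in all and at most 12, crops included, and the job is handed in when it is done.

Besides the shell and the picture viewer there is one more tool, called after ">>>" as name(argument=value, ...), one argument or row to a line, values as JSON. arm_command: Moves the arm, as the interface text tells. Its arguments: {"type":"object","properties":{"linear":{"type":"array","items":{"type":"array","items":{"type":"number"}}},"turn":{"type":"array","items":{"type":"number"}},"grip":{"type":"array","items":{"type":"number"}},"squeeze":{"type":"number"}},"required":["linear","turn","grip"]}

```bash
mkdir -p pics
cat > h.py <<'E'
import numpy as np, cv2
from plant import *
def w(f,c,r,z=None):
    K=f["intrinsics"];R=np.array(f["rotation"]);o=np.array(f["origin"])
    d=R@np.array([(c-K[0][2])/K[0][0],(r-K[1][2])/K[1][1],1.])
    if z is None: return o+d*f["z_map"][int(round(r)),int(round(c))]
    return o+d*(z-o[2])/d[2]
def save(f,n,box=None,s=1):
    im=f["frame"][...,::-1]
    if box: im=im[box[1]:box[3],box[0]:box[2]]
    cv2.imwrite("pics/"+n,cv2.resize(im,None,fx=s,fy=s,interpolation=cv2.INTER_CUBIC))
E
python3 - <<'E'
from h import *
np.set_printoptions(precision=4,suppress=True)
s=read_state();print(s)
for n in ["top","scene"]:
    f=grab_frame(n);save(f,n+"1.png");print(n,f["origin"])
    for q,z in [("orange_plug_grip",.047),("socket",.08),("blue_plug_grip",.047)]:
        for d in landmark_of(q,n)[:4]:print(q,d["score"],d["position"],w(f,*d["position"],z))
E
```

```text
{'time_s': 0.0, 'joint_positions': array([ 52.2888,  17.9595,  85.856 ,  -0.0003,  76.2622, -12.7983]), 'qd': array([ 0.0446,  0.0594,  0.0221, -0.0589, -0.0362,  0.1046]), 'tau': array([ -0.0019, -41.2267, -25.9743,  -0.0003,   0.0042,  -0.    ]), 'eef_pos': array([0.2209, 0.4759, 0.1941]), 'eef_rot': array([-90.0758,   0.0169, -24.9129]), 'wrist_force': array([ 0.5807, -1.4602,  0.243 ]), 'torque': array([-0.0064, -0.0185, -0.0177]), 'grip_width': 0.08496927512995202}
top [0.4229 0.1321 0.8896]Traceback (most recent call last):
  File "<stdin>", line 7, in <module>
  File "h.py", line 7, in w
    return o+d*(z-o[2])/d[2]
                        ~^^^
IndexError: invalid index to scalar variable.
```

```bash
sed -i 's/^import numpy.*/&\nfrom scipy.spatial.transform import Rotation as Ro/; s/R=np.array(f\["rotation"\])/R=Ro.from_euler("xyz",f["rotation"],degrees=True).as_matrix()/' h.py
python3 - <<'E'
from h import *
np.set_printoptions(precision=4,suppress=True)
for n in ["top","scene"]:
    f=grab_frame(n);save(f,n+"1.png");print(n,f["origin"],f["rotation"],w(f,320,240))
    for q,z in [("orange_plug_grip",.047),("socket",.08),("blue_plug_grip",.047)]:
        for d in landmark_of(q,n)[:4]:print(q,d["score"],d["position"],w(f,*d["position"],z))
E
```

```text
top [0.4229 0.1321 0.8896] [-173.1956   -2.524   -89.3085] [0.5215 0.094  0.0001]
orange_plug_grip 0.82 [284.3, 269.8] [0.4616 0.1593 0.047 ]
orange_plug_grip 0.8 [299.3, 316.0] [0.3803 0.1311 0.047 ]
orange_plug_grip 0.61 [247.6, 345.2] [0.3291 0.2206 0.047 ]
socket 0.56 [446.8, 246.2] [ 0.5055 -0.1255  0.08  ]
blue_plug_grip 0.78 [209.9, 269.0] [0.4612 0.2912 0.047 ]
scene [ 0.9937 -0.0618  0.5776] [-134.3286   -0.8145   70.5129] [ 0.4356  0.1335 -0.0002]
orange_plug_grip 0.87 [309.7, 203.7] [0.3853 0.1305 0.047 ]
orange_plug_grip 0.82 [336.3, 226.4] [0.4583 0.1553 0.047 ]
orange_plug_grip 0.81 [338.5, 177.5] [0.3271 0.2088 0.047 ]
orange_plug_grip 0.17 [137.9, 329.8] [ 0.5689 -0.1797  0.047 ]
socket 0.65 [165.9, 269.9] [ 0.5001 -0.1282  0.08  ]
blue_plug_grip 0.66 [406.2, 213.2] [0.4656 0.2866 0.047 ]
```

View pics/top1.png

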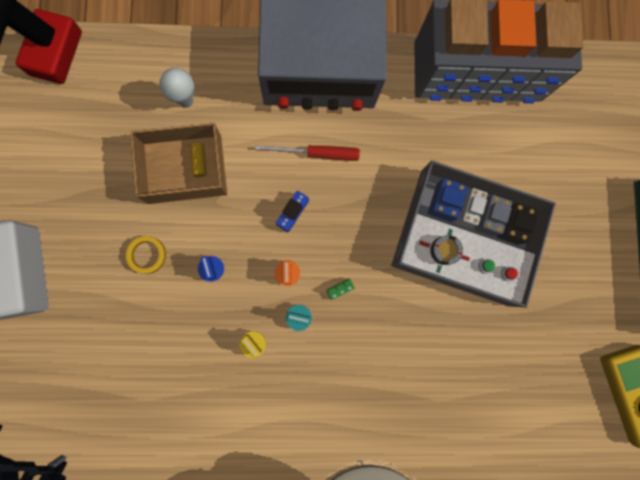

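View pics/scene1.png

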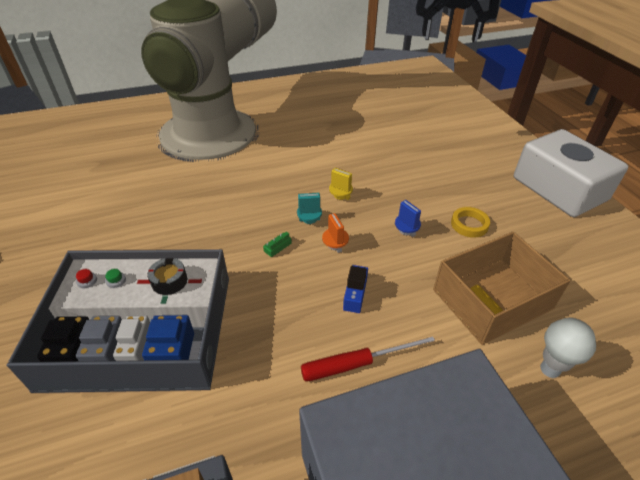

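Candidates: orange plug at (288,271), turquoise (299,317), yellow (252,345), blue (210,268) in the top view; by colour the one at (288,271) is the target. The socket is at (446,248) on the enclosure.

Run:
```python
from h import *
np.set_printoptions(precision=4,suppress=True)
f=grab_frame("top");save(f,"crop.png",(265,230,505,330),3.3)
hsv=cv2.cvtColor(f["frame"],cv2.COLOR_RGB2HSV)
def pts(x0,y0,x1,y1):
    return np.array([[*w(f,c,r),*hsv[r,c],c,r] for r in range(y0,y1) for c in range(x0,x1) if f["z_map"][r,c]>0])
p=pts(265,248,312,296);p=p[(p[:,2]>.052)&(p[:,2]<.07)]
print(len(p),p[:,:3].mean(0),p[:,:3].min(0),p[:,:3].max(0),cv2.minAreaRect((p[:,:2]*1000).astype(np.float32)))
p=pts(405,215,490,285)
rim=p[(p[:,2]>.074)&(p[:,2]<.086)]
print(len(rim),cv2.minEnclosingCircle((rim[:,:2]*1000).astype(np.float32)),np.median(rim[:,2]))
for nm,m in [("green",(p[:,3]>45)&(p[:,3]<90)&(p[:,4]>90)),("red",((p[:,3]<8)|(p[:,3]>172))&(p[:,4]>120))]:
    q=p[m]; print(nm,len(q),cv2.fitLine((q[:,:2]).astype(np.float32),cv2.DIST_L2,0,.01,.01).ravel(),q[:,2].mean()); 
    v=cv2.fitLine((q[:,:2]).astype(np.float32),cv2.DIST_L2,0,.01,.01).ravel(); print(np.degrees(np.arctan2(v[1],v[0])))
```

```text
177 [0.4578 0.1565 0.0604] [0.4379 0.1485 0.0532] [0.4767 0.1633 0.064 ] ((457.46343994140625, 156.05731201171875), (38.85866928100586, 13.949114799499512), 1.9720382690429688)
400 ((499.8211364746094, -129.3928680419922), 79.72441864013672) 0.07938144898752902
green 64 [ 0.3831  0.9237  0.4758 -0.1918] 0.07078866100474021
67.473465
red 47 [ 0.3094  0.9509  0.5018 -0.1239] 0.058710158285344524
71.97674
```

View pics/crop.png

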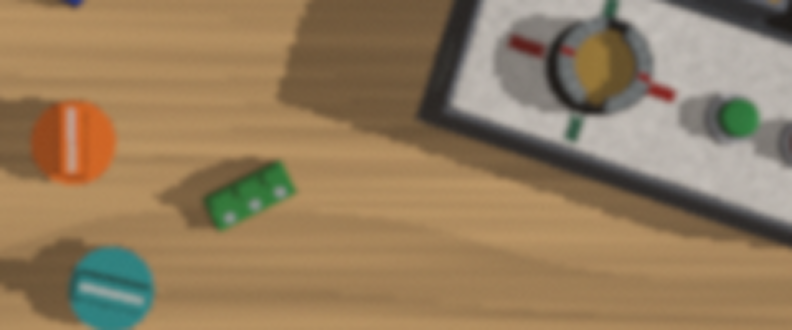

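The crop shows the orange plug at about (288,271), with its wing roughly along world x. The socket's green marks run along about -18° and its red marks along 72°. Next I move above the plug.

>>> arm_command(
  linear=[
    [34.9, 5, -19.1],
    [34.9, 5, -19.1],
    [34.9, 5, -19.1],
    [34.9, 5, -19.1],
    [34.9, 5, -19.1],
    [34.9, 5, -19.1],
    [34.9, 5, -19.1],
    [34.9, 5, -19.1],
  ],
  turn=[-26.5, -26.5, -26.5, -26.5, -26.5, -26.5, -26.5, -26.5],
  grip=[100, 100, 100, 100, 100, 100, 100, 100],
  squeeze=100,
)

```text
time_s: 1.55
eef_pos: [0.4583, 0.154, 0.1442]
eef_rot: [-90.0, 0.0, 1.4]
wrist_force: [-1.0, 0.3, -0.8]
grip_width: 0.0854
```

Run:
```python
from h import *
np.set_printoptions(precision=4,suppress=True)
s=read_state();print(s["time_s"],s["eef_pos"],s["eef_rot"],s["wrist_force"],s["joint_positions"])
f=grab_frame("wrist");save(f,"w1.png");print(f["origin"],f["rotation"])
for d in landmark_of("orange_plug_grip","wrist")[:3]:print(d["score"],d["position"],w(f,*d["position"],.047))
hsv=cv2.cvtColor(f["frame"],cv2.COLOR_RGB2HSV)
p=np.array([[*w(f,c,r),*hsv[r,c]] for r in range(0,480,2) for c in range(0,640,2) if f["z_map"][r,c]>0])
q=p[(p[:,2]>.055)&(p[:,2]<.068)&(abs(p[:,0]-.457)<.04)&(abs(p[:,1]-.156)<.03)]
print(len(q),np.median(q[:,2]),cv2.minAreaRect((q[:,:2]*1000).astype(np.float32)))
```

```text
1.55 [0.4583 0.154  0.1442] [-90.0119   0.0328   1.3732] [-1.0372  0.2502 -0.8139] [  4.6562  15.474   97.0266  -0.0108  67.5329 -86.7128]
[0.3786 0.152  0.3238] [162.1607  -0.0485  91.3441]
0.95 [297.3, 118.3] [0.3753 0.1327 0.047 ]
0.82 [413.4, 54.2] [0.3294 0.2166 0.047 ]
0.58 [327.0, 208.8] [0.4455 0.1572 0.047 ]
213 0.06127365796934675 ((455.5953369140625, 156.65650939941406), (38.953433990478516, 13.037604331970215), 1.116885781288147)
```

View pics/w1.png

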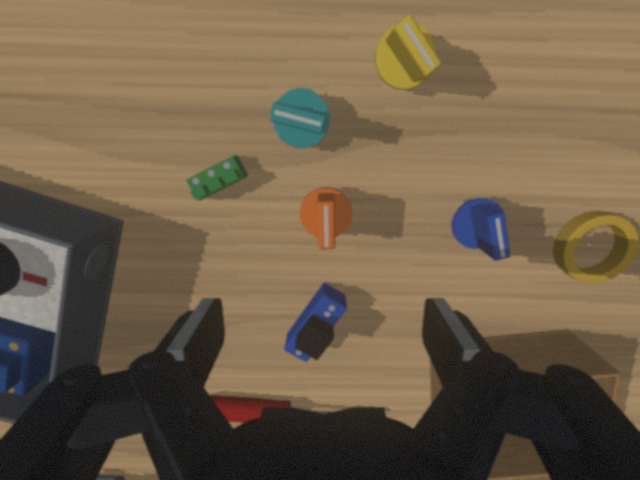

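The orange wing sits at (327,220), between and ahead of the fingers. The relay is clear of it at (316,322). I descend and close.

>>> arm_command(
  linear=[
    [-0.2, 3, 0.25],
    [-0.2, 6, 0.25],
    [-0.2, 9, 0.25],
    [-0.2, 11.5, 0.25],
    [-0.2, 11.5, 0.25],
    [-0.2, 11.5, 0.25],
    [-0.2, 11.5, 0.25],
    [-0.2, 11.5, 0.25],
  ],
  turn=[0, 0, 0, 0, 0, 0, 0, 0],
  grip=[100, 100, 100, 100, 100, 100, 0, 0],
  squeeze=100,
)

```text
time_s: 2.65
eef_pos: [0.4555, 0.1585, 0.0304]
eef_rot: [-90.0, -0.1, 1.6]
wrist_force: [-0.3, 0.0, -0.4]
grip_width: 0.0517
```

>>> arm_command(
  linear=[
    [0, 0, 0],
    [0, 0, 0],
    [0, 0, 0],
    [0, 0, 0],
    [0, 0, 0],
    [0, 0, 0],
  ],
  turn=[0, 0, 0, 0, 0, 0],
  grip=[0, 0, 0, 0, 0, 0],
)

```text
time_s: 3.4
eef_pos: [0.4551, 0.1584, 0.0297]
eef_rot: [-90.0, 0.0, 1.6]
wrist_force: [-0.8, -0.6, -0.1]
grip_width: 0.0
```

Run:
```python
from h import *
f=grab_frame("scene");a=f["frame"][120:320,230:480]
g=grab_frame("wrist")["frame"][:,120:560]
cv2.imwrite("pics/m.png",cv2.resize(np.hstack([cv2.resize(a,(440,352)),cv2.resize(g,(323,352))]),None,fx=1,fy=1)[...,::-1])
```

```text
(no output)
```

View pics/m.png

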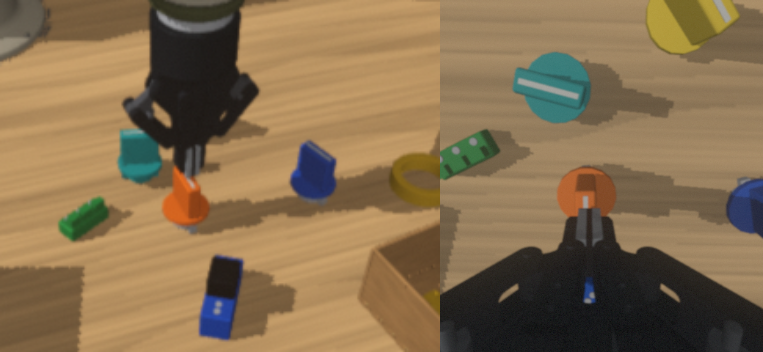

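Run:
```python
from h import *
np.set_printoptions(precision=3,suppress=True)
print(read_state())
for n in ["scene","wrist","top"]:
    f=grab_frame(n);hsv=cv2.cvtColor(f["frame"],cv2.COLOR_RGB2HSV)
    p=np.array([[*w(f,c,r),*hsv[r,c],c,r] for r in range(0,480) for c in range(640) if f["z_map"][r,c]>0])
    o=p[(p[:,3]<14)&(p[:,4]>190)&(abs(p[:,0]-.457)<.04)&(abs(p[:,1]-.156)<.04)]
    print(n,"orange",len(o),o[:,:3].min(0),o[:,:3].max(0),"by hue px",o[:,6:].mean(0))
    t=o[o[:,2]>.05]
    if len(t)>5:print(" wing",len(t),cv2.minAreaRect((t[:,:2]*1000).astype(np.float32)))
    k=p[(p[:,5]<90)&(p[:,4]<90)&(abs(p[:,0]-.455)<.05)&(abs(p[:,1]-.157)<.03)&(p[:,2]>.02)&(p[:,2]<.13)]
    for z in np.arange(.02,.13,.01):
        b=k[(k[:,2]>z)&(k[:,2]<=z+.01)]
        if len(b):print("  dark z%.2f"%z,len(b),b[:,:2].min(0),b[:,:2].max(0))
```

```text
{'time_s': 3.5, 'joint_positions': array([  5.22 ,  24.498, 104.234,   0.   ,  51.276, -86.37 ]), 'qd': array([ 0.042,  0.008,  0.017,  0.116, -0.069, -0.001]), 'tau': array([ -0.001, -40.206, -19.702,  -0.   ,   0.   ,   0.   ]), 'eef_pos': array([0.455, 0.158, 0.03 ]), 'eef_rot': array([-90.   ,   0.007,   1.59 ]), 'wrist_force': array([-0.279, -0.384,  0.876]), 'torque': array([-0.043, -0.006, -0.053]), 'grip_width': 0.00013966669279257593}
scene orange 510 [0.435 0.13  0.017] [0.482 0.176 0.078] by hue px [334.727 234.412]
 wing 115 ((459.50958251953125, 150.0069580078125), (39.93790817260742, 14.330160140991211), 19.574567794799805)
  dark z0.06 2 [0.463 0.156] [0.465 0.159]
  dark z0.07 34 [0.453 0.143] [0.467 0.168]
  dark z0.08 58 [0.45  0.142] [0.467 0.169]
  dark z0.09 70 [0.451 0.142] [0.466 0.168]
  dark z0.10 60 [0.456 0.139] [0.467 0.175]
  dark z0.11 173 [0.445 0.128] [0.47  0.187]
  dark z0.12 154 [0.445 0.127] [0.47  0.187]
wrist orange 19 [0.442 0.137 0.022] [0.471 0.17  0.061] by hue px [311.632 275.316]
  dark z0.07 363 [0.442 0.145] [0.448 0.171]
  dark z0.08 720 [0.442 0.145] [0.448 0.171]
  dark z0.09 832 [0.442 0.145] [0.448 0.172]
  dark z0.10 1141 [0.44  0.137] [0.466 0.178]
  dark z0.11 3498 [0.439 0.127] [0.465 0.187]
  dark z0.12 5443 [0.439 0.127] [0.464 0.187]Traceback (most recent call last):
  File "<stdin>", line 8, in <module>
    return umr_minimum(a, axis, None, out, keepdims, initial, where)
ValueError: zero-size array to reduction operation minimum which has no identity
```

The fingers closed above the wing: depth puts the shut fingertips at about z 0.065–0.07, while the reported TCP z is 0.030. I'll rise, leave the fingers shut and measure the offset.

>>> arm_command(
  linear=[
    [0, -3, 0],
    [0, -6, 0],
    [0, -6, 0],
    [0, -6, 0],
  ],
  turn=[0, 0, 0, 0],
  grip=[0, 0, 0, 0],
)

```text
time_s: 4.15
eef_pos: [0.4547, 0.1583, 0.0891]
eef_rot: [-90.0, 0.1, 1.6]
wrist_force: [-0.0, -0.3, 0.7]
grip_width: -0.0002
```

Run:
```python
from h import *
np.set_printoptions(precision=4,suppress=True)
s=read_state();print(s["eef_pos"],s["eef_rot"],s["grip_width"])
for n in ["scene","wrist","top"]:
    f=grab_frame(n)
    if n=="scene":save(f,"s3.png",(230,80,430,260),3.3)
    hsv=cv2.cvtColor(f["frame"],cv2.COLOR_RGB2HSV)
    p=np.array([[*w(f,c,r),*hsv[r,c],c,r] for r in range(0,480) for c in range(640) if f["z_map"][r,c]>0])
    b=p[(abs(p[:,0]-.457)<.04)&(abs(p[:,1]-.157)<.04)]
    t=b[(b[:,2]>.055)&(b[:,2]<.066)]
    if len(t)>20:print(n,"wing",len(t),cv2.minAreaRect((t[:,:2]*1000).astype(np.float32)))
    k=b[(b[:,2]>.07)&(b[:,2]<.17)]
    if len(k):
        print(n,"lowest",np.sort(k[:,2])[:30:5])
        for z in np.arange(.07,.15,.01):
            q=k[(k[:,2]>z)&(k[:,2]<=z+.01)]
            if len(q):print("  z%.2f"%z,len(q),q[:,:2].min(0),q[:,:2].max(0))
```

```text
[0.4547 0.1583 0.0891] [-90.0051   0.058    1.5894] -0.00018512589578558098
scene wing 150 ((457.3552551269531, 153.8255157470703), (40.998008728027344, 13.897978782653809), 2.8573732376098633)
scene lowest [0.1267 0.1286 0.1303 0.1318 0.1326 0.133 ]
  z0.12 9 [0.4583 0.1498] [0.4651 0.1637]
  z0.13 78 [0.4501 0.1423] [0.4676 0.1707]
  z0.14 92 [0.4492 0.1425] [0.467  0.1698]
wrist wing 1262 ((455.69854736328125, 156.04037475585938), (40.178558349609375, 13.998411178588867), 2.4691412448883057)
wrist lowest [0.1288 0.1293 0.1298 0.1301 0.1302 0.1304]
  z0.12 14 [0.4426 0.1514] [0.4433 0.1634]
  z0.13 573 [0.4418 0.1445] [0.4479 0.1714]
  z0.14 816 [0.4419 0.1443] [0.4478 0.1716]
```

View pics/s3.png

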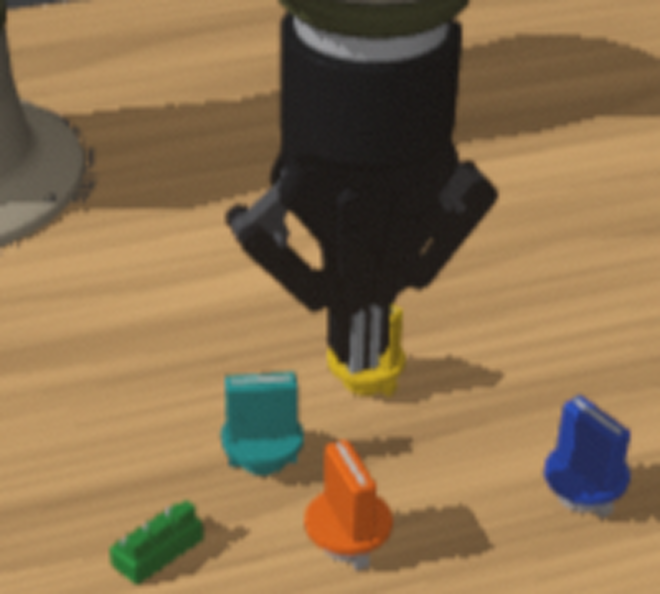

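The shut tips are really at z≈0.128 when the TCP reads 0.089, so the true tip is about 39 mm higher than reported; x and y agree. The plug hasn't moved, still at (0.4565, 0.156). I open and descend to a reported z of about -0.010.

>>> arm_command(
  linear=[
    [0.15, 0, -0.2],
    [0.15, 0, -0.2],
    [0.15, 0, -0.2],
    [0.15, 0, -0.2],
    [0.15, 0, -0.2],
    [0.15, 3, -0.2],
    [0.15, 5, -0.2],
    [0.15, 5, -0.2],
  ],
  turn=[-0.8, -0.8, -0.8, -0.8, -0.8, -0.8, -0.8, -0.8],
  grip=[100, 100, 100, 100, 100, 100, 100, 100],
)

```text
time_s: 5.3
eef_pos: [0.4559, 0.1563, 0.0388]
eef_rot: [-90.0, 0.2, 2.4]
wrist_force: [0.2, -0.0, 0.2]
grip_width: 0.0853
```

>>> arm_command(
  linear=[
    [0, 2, 0],
    [0, 3.5, 0],
    [0, 4.8, 0],
    [0, 4.8, 0],
    [0, 4.8, 0],
  ],
  turn=[0, 0, 0, 0, 0],
  grip=[100, 100, 100, 100, 100],
)

```text
time_s: 5.92
eef_pos: [0.4571, 0.1565, -0.0079]
eef_rot: [-90.0, -0.0, 2.4]
wrist_force: [-0.4, -0.1, 0.2]
grip_width: 0.0849
```

>>> arm_command(
  linear=[
    [0, 0.1, 0],
    [0, 0.1, 0],
    [0, 0.1, 0],
    [0, 0.1, 0],
    [0, 0.1, 0],
    [0, 0.1, 0],
    [0, 0.1, 0],
    [0, 0.1, 0],
  ],
  turn=[0, 0, 0, 0, 0, 0, 0, 0],
  grip=[0, 0, 0, 0, 0, 0, 0, 0],
  squeeze=110,
)

```text
time_s: 6.92
eef_pos: [0.457, 0.1564, -0.009]
eef_rot: [-90.0, -0.0, 2.4]
wrist_force: [-0.8, -0.0, 5.1]
grip_width: 0.0127
```

>>> arm_command(
  linear=[
    [0, -1, 0],
    [0, -4, 0],
    [0, -8, 0],
    [0, -11.5, 0],
    [0, -11.5, 0],
  ],
  turn=[0, 0, 0, 0, 0],
  grip=[0, 0, 0, 0, 0],
)

```text
time_s: 7.55
eef_pos: [0.4579, 0.1566, 0.1081]
eef_rot: [-90.0, -0.3, 2.4]
wrist_force: [0.0, -0.0, -1.9]
grip_width: 0.0126
```

```bash
cat > soc.py <<'E'
from h import *
np.set_printoptions(precision=4,suppress=True)
def soc(n,show=True):
    f=grab_frame(n)
    hsv=cv2.cvtColor(f["frame"],cv2.COLOR_RGB2HSV)
    p=np.array([[*w(f,c,r),*hsv[r,c],c,r] for r in range(0,480) for c in range(640) if f["z_map"][r,c]>0])
    b=p[np.hypot(p[:,0]-.502,p[:,1]+.128)<.055]
    rim=b[(b[:,2]>.077)&(b[:,2]<.083)&(np.hypot(b[:,0]-.502,b[:,1]+.128)<.032)]
    print(n,"rim",len(rim))
    if len(rim)>10:
        from scipy.optimize import least_squares
        # annulus 17..26: mean of points, and enclosing circle
        print("  enc",cv2.minEnclosingCircle((rim[:,:2]*1000).astype(np.float32)),"mean",rim[:,:3].mean(0))
    for nm,m in [("green",(b[:,3]>45)&(b[:,3]<90)&(b[:,4]>70)),("red",((b[:,3]<8)|(b[:,3]>172))&(b[:,4]>120))]:
        q=b[m]; q=q[(q[:,2]<.08)]
        if len(q)>6:
            v=cv2.fitLine(q[:,:2].astype(np.float32),cv2.DIST_L2,0,.01,.01).ravel()
            print("  ",nm,len(q),v,np.degrees(np.arctan2(v[1],v[0])),"z",np.median(q[:,2]))
    return f
E
python3 - <<'E'
from soc import *
s=read_state();print(s["eef_pos"],s["eef_rot"],s["grip_width"],s["wrist_force"])
for n in ["top","scene"]:
    f=soc(n)
    for d in landmark_of("socket",n)[:2]:print(d["score"],w(f,*d["position"],.08))
    if n=="scene":
        hsv=cv2.cvtColor(f["frame"],cv2.COLOR_RGB2HSV)
        o=np.array([w(f,c,r) for r in range(480) for c in range(640) if f["z_map"][r,c]>0 and hsv[r,c,0]<14 and hsv[r,c,1]>190])
        o=o[(abs(o[:,0]-.457)<.05)&(abs(o[:,1]-.156)<.05)];print("orange z",o.min(0),o.max(0))
E
```

```text
[0.4579 0.1566 0.1081] [-89.9851  -0.2772   2.3953] 0.01261822320739649 [ 0.0464 -0.0263 -1.8951]
top rim 352
  enc ((500.68389892578125, -127.03392791748047), 26.2517032623291) mean [ 0.5006 -0.1266  0.0795]
   green 15 [ 0.9531 -0.3026  0.5026 -0.1287] -17.613169 z 0.055446932635440205
   red 44 [ 0.3104  0.9506  0.5016 -0.1248] 71.91591 z 0.05512306126375488
scene rim 457
  enc ((499.2912902832031, -129.10568237304688), 27.191017150878906) mean [ 0.501  -0.1293  0.0795]
   green 25 [ 0.9504 -0.311   0.5338 -0.1396] -18.122465 z 0.05574874270069796
   red 82 [ 0.3089  0.9511  0.5006 -0.128 ] 72.00933 z 0.055364776393010795
0.92 [ 0.5026 -0.1264  0.08  ]
orange z [0.4389 0.1306 0.1318] [0.4811 0.1764 0.1763]
```

The socket is at about (0.5005, -0.128) with x axis at -18°, from both cameras. I carry the plug over it.

>>> arm_command(
  linear=[
    [0.4, 0, -4],
    [0.8, 0, -8],
    [1.2, 0, -12.5],
    [1.7, 0, -17],
    [2.2, 0, -21.5],
    [2.7, 0, -25.5],
    [3.05, 0, -28.6],
    [3.05, 0, -28.6],
  ],
  turn=[2.5, 5, 8, 11, 14, 17, 20.4, 20.4],
  grip=[0, 0, 0, 0, 0, 0, 0, 0],
)

```text
time_s: 8.75
eef_pos: [0.4987, -0.1295, 0.1045]
eef_rot: [-90.0, 0.1, -18.2]
wrist_force: [-0.5, 1.6, -0.4]
grip_width: 0.0124
```

>>> arm_command(
  linear=[
    [0, 0, 0],
    [0, 0, 0],
  ],
  turn=[0, 0],
  grip=[0, 0],
)

```text
time_s: 9.0
eef_pos: [0.4989, -0.1271, 0.1054]
eef_rot: [-90.0, 0.0, -17.9]
wrist_force: [0.2, -0.6, -1.6]
grip_width: 0.0123
```

Run:
```python
from soc import *
s=read_state();print(s["time_s"],s["eef_pos"],s["eef_rot"],s["grip_width"],s["wrist_force"],s["torque"])
ims=[]
for n in ["scene","wrist"]:
    f=soc(n)
    hsv=cv2.cvtColor(f["frame"],cv2.COLOR_RGB2HSV)
    o=np.array([[*w(f,c,r),c,r] for r in range(480) for c in range(640) if f["z_map"][r,c]>0 and hsv[r,c,0]<14 and hsv[r,c,1]>190])
    o=o[(abs(o[:,0]-.5)<.05)&(abs(o[:,1]+.128)<.05)]
    print("orange",len(o),o.min(0),o.max(0))
    fl=o[(o[:,2]>.128)&(o[:,2]<.145)]
    if len(fl)>5:print("flange enc",cv2.minEnclosingCircle((fl[:,:2]*1000).astype(np.float32)))
    wg=o[(o[:,2]>.148)]
    if len(wg)>5:print("wing",len(wg),cv2.minAreaRect((wg[:,:2]*1000).astype(np.float32)))
    c,r=o[:,3:].mean(0).astype(int)
    c=min(max(c,100),540);r=min(max(r,110),370)
    ims.append(cv2.resize(f["frame"][r-110:r+110,c-100:c+100],(400,440),interpolation=cv2.INTER_CUBIC))
cv2.imwrite("pics/a.png",np.hstack(ims)[...,::-1])
```

```text
9.0 [ 0.4989 -0.1271  0.1054] [-89.987    0.0442 -17.9299] 0.012340099980191695 [ 0.2073 -0.5623 -1.5781] [0.02   0.0123 0.0161]
scene rim 438
  enc ((500.31085205078125, -129.44764709472656), 27.28223419189453) mean [ 0.5019 -0.1291  0.0794]
   green 25 [ 0.9688 -0.2478  0.5334 -0.1397] -14.344643 z 0.05519642599606578
   red 78 [ 0.314   0.9494  0.5009 -0.1281] 71.698586 z 0.05558357582299639
orange 664 [  0.4854  -0.1715   0.0532 139.     215.    ] [  0.5235  -0.0867   0.1765 199.     282.    ]
flange enc ((501.5596618652344, -128.879150390625), 22.84181785583496)
wing 244 ((502.95404052734375, -129.72779846191406), (13.590259552001953, 34.110416412353516), 72.56737518310547)
wrist rim 1541
  enc ((498.4305419921875, -127.38561248779297), 26.207117080688477) mean [ 0.4867 -0.1236  0.0801]
   green 99 [ 0.9458 -0.3249  0.4654 -0.1164] -18.956795 z 0.05595680651357529
   red 395 [ 0.3123  0.95    0.4977 -0.1299] 71.80433 z 0.05596090511347818
orange 25 [  0.488   -0.138    0.1748 308.     324.    ] [  0.5142  -0.1266   0.1767 333.     385.    ]
wing 25 ((502.36102294921875, -128.74464416503906), (9.25585651397705, 27.826580047607422), 64.61115264892578)
```

View pics/a.png

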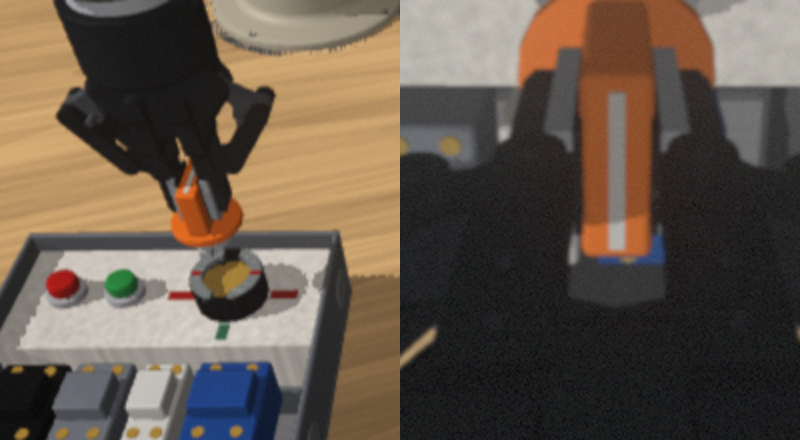

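The lugs are above the socket, with the wing in line with the notches. Plug and socket centres agree to about 1 mm in the scene view. I go down in stages.

>>> arm_command(
  linear=[
    [0, 1.5, 0],
    [0, 3, 0],
    [0, 3.6, 0],
    [0, 3.9, 0],
    [0, 3.9, 0],
  ],
  turn=[0, 0, 0, 0, 0],
  grip=[0, 0, 0, 0, 0],
  squeeze=120,
)

```text
time_s: 9.72
eef_pos: [0.4992, -0.1281, 0.0667]
eef_rot: [-90.0, -0.0, -18.0]
wrist_force: [0.2, -0.4, -1.0]
grip_width: 0.0127
```

>>> arm_command(
  linear=[
    [0, 0.3, 0],
    [0, 0.6, 0],
    [0, 0.8, 0],
    [0, 0.8, 0],
  ],
  turn=[0, 0, 0, 0],
  grip=[0, 0, 0, 0],
)

```text
time_s: 10.22
eef_pos: [0.4993, -0.1282, 0.0592]
eef_rot: [-90.0, -0.0, -18.0]
wrist_force: [-1.5, 0.5, 5.6]
grip_width: 0.0123
```

The force of about 6–7 N matches the plunger spring, so both lugs are in the notches. I press on to flush.

>>> arm_command(
  linear=[
    [0, 0.2, 0],
    [0, 0.4, 0],
    [0, 0.55, 0],
    [0, 0.55, 0],
    [0, 0.55, 0],
  ],
  turn=[0, 0, 0, 0, 0],
  grip=[0, 0, 0, 0, 0],
)

```text
time_s: 10.85
eef_pos: [0.4993, -0.1282, 0.0541]
eef_rot: [-90.0, -0.0, -18.0]
wrist_force: [-3.9, 1.0, 9.9]
grip_width: 0.0124
```

>>> arm_command(
  linear=[
    [0, 0.1, 0],
    [0, 0.15, 0],
    [0, 0.15, 0],
  ],
  turn=[0, 0, 0],
  grip=[0, 0, 0],
)

```text
time_s: 11.22
eef_pos: [0.4994, -0.1282, 0.054]
eef_rot: [-90.0, -0.1, -18.0]
wrist_force: [-8.7, 2.6, 22.9]
grip_width: 0.0126
```

Flush: z has stopped and the force has risen to 23 N. Now I twist clockwise while pressing.

>>> arm_command(
  linear=[
    [0, 0, 0],
    [0, 0, 0],
    [0, 0, 0],
    [0, 0, 0],
    [0, 0, 0],
    [0, 0, 0],
    [0, 0, 0],
    [0, 0, 0],
  ],
  turn=[8, 17, 26, 35, 44, 53, 62, 70],
  grip=[0, 0, 0, 0, 0, 0, 0, 0],
)

```text
time_s: 12.22
eef_pos: [0.5006, -0.1287, 0.054]
eef_rot: [-89.8, -0.1, -88.2]
wrist_force: [-2.1, 1.5, 18.9]
grip_width: 0.0123
```

```bash
python3 -c "
from plant import *
s=read_state();print(s)"
```

```text
{'time_s': 12.225, 'joint_positions': array([-2.74141289e+01,  2.58231331e+01,  9.74090475e+01, -4.92103013e-04,
        5.65024819e+01, -2.91813345e+01]), 'qd': array([ 3.19055060e-03,  3.44442140e-02,  1.03990703e-01, -1.42678903e-02,
        1.75533631e-01,  6.32239612e+01]), 'tau': array([-1.02532580e+00, -3.43081570e+01, -1.72462285e+01,  3.13859212e-02,
       -8.49715210e-01, -1.06440671e+00]), 'eef_pos': array([ 0.50063897, -0.12865314,  0.05401091]), 'eef_rot': array([-89.76853924,  -0.12973099, -88.23278573]), 'wrist_force': array([-2.05170502,  1.51382216, 18.94510518]), 'torque': array([0.44796081, 0.48485521, 0.32065475]), 'grip_width': 0.012278202463065994}
```

>>> arm_command(
  linear=[
    [0, 0, 0],
    [0, 0, 0],
    [0, 0, 0],
    [0, 0, 0],
  ],
  turn=[7, 14, 20, 20],
  grip=[0, 0, 0, 0],
)

```text
time_s: 12.72
eef_pos: [0.5004, -0.1287, 0.054]
eef_rot: [-89.8, -0.0, -108.0]
wrist_force: [-3.4, 1.8, 19.1]
grip_width: 0.0124
```

```bash
python3 -c "
from plant import *
s=read_state();print(s['eef_pos'],s['eef_rot'],s['wrist_force'],s['torque'])"
```

```text
[ 0.50041474 -0.12869631  0.0539861 ] [-8.97660539e+01 -4.63569601e-02 -1.08048910e+02] [-3.38515812  1.75099898 19.1345926 ] [0.36896755 0.67129182 0.0431085 ]
```

>>> arm_command(
  linear=[
    [0, 0.03, 0],
    [0, 0.03, 0],
    [0, 0.03, 0],
  ],
  turn=[2, 3, 3],
  grip=[0, 0, 0],
)

```text
time_s: 13.1
eef_pos: [0.5005, -0.1287, 0.054]
eef_rot: [-89.8, -0.0, -111.0]
wrist_force: [-3.8, 2.0, 22.0]
grip_width: 0.0122
```

Run:
```python
from soc import *
s=read_state();print(s['eef_pos'],s['eef_rot'],s['wrist_force'],s['torque'],s["tau"],s["grip_width"])
ims=[]
for n in ["scene","top"]:
    f=grab_frame(n);hsv=cv2.cvtColor(f["frame"],cv2.COLOR_RGB2HSV)
    o=np.array([[*w(f,c,r),c,r] for r in range(480) for c in range(640) if f["z_map"][r,c]>0 and hsv[r,c,0]<14 and hsv[r,c,1]>190])
    o=o[(abs(o[:,0]-.5)<.035)&(abs(o[:,1]+.128)<.035)&(o[:,2]>.078)]
    if len(o)<5:continue
    fl=o[(o[:,2]<.092)];print(n,len(o),o.min(0),o.max(0),"flange z",np.percentile(fl[:,2],[5,50,95]))
    wg=o[o[:,2]>.098]
    if len(wg)>5:print("wing",len(wg),cv2.minAreaRect((wg[:,:2]*1000).astype(np.float32)))
    if n=="scene":save(f,"fin.png",(90,190,260,320),4.5)
```

```text
[ 0.5005 -0.1287  0.054 ] [ -89.7554   -0.041  -110.9677] [-3.7965  2.0477 22.0314] [0.4566 0.8717 0.2966] [ -0.7904 -32.732  -17.1114   0.1559  -1.3303   0.3581] 0.01219515348815468
scene 494 [  0.4939  -0.1524   0.0794 147.     247.    ] [  0.5249  -0.1076   0.1253 180.     282.    ] flange z [0.0818 0.0856 0.0894]
wing 147 ((500.9229736328125, -129.22378540039062), (37.35466003417969, 14.189995765686035), 67.89584350585938)
top 130 [  0.4768  -0.1316   0.0811 438.     236.    ] [  0.5235  -0.1042   0.1413 451.     261.    ] flange z [0.0825 0.0856 0.0893]
wing 31 ((494.37432861328125, -112.26521301269531), (10.20401668548584, 37.32134246826172), 80.6464614868164)
```

View pics/fin.png

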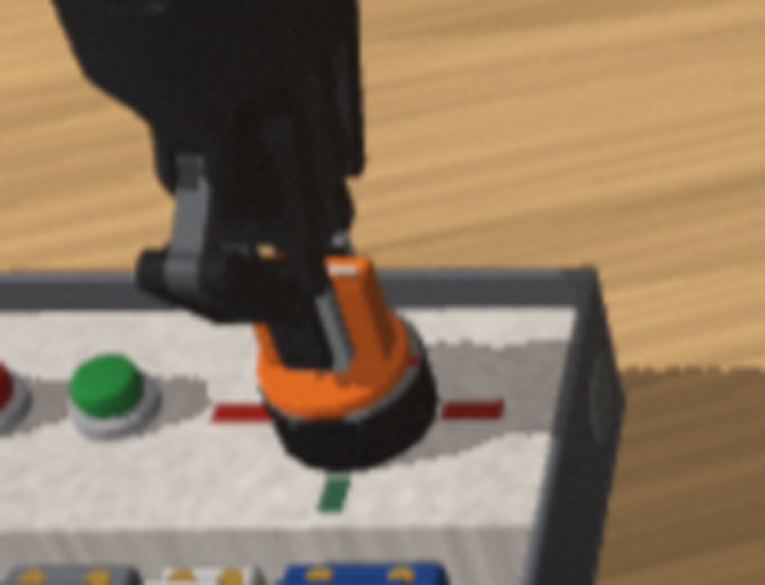

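>>> arm_command(
  linear=[
    [0, 0.02, 0],
    [0, 0.02, 0],
    [0, 0.02, 0],
    [0, 0.02, 0],
  ],
  turn=[1, 2, 2, 2],
  grip=[0, 0, 0, 0],
)

```text
time_s: 13.7
eef_pos: [0.5018, -0.1295, 0.0541]
eef_rot: [-89.5, -0.0, -113.0]
wrist_force: [1.6, -0.2, 18.1]
grip_width: 0.0126
```

Run:
```python
from soc import *
for i in range(3):
    f=grab_frame("scene");s=read_state();print(s['eef_rot'],s['eef_pos'],s['wrist_force'],s['torque'],s["tau"][5])
hsv=cv2.cvtColor(f["frame"],cv2.COLOR_RGB2HSV)
o=np.array([w(f,c,r) for r in range(480) for c in range(640) if f["z_map"][r,c]>0 and hsv[r,c,0]<14 and hsv[r,c,1]>190])
o=o[(abs(o[:,0]-.5)<.035)&(abs(o[:,1]+.128)<.035)&(o[:,2]>.078)]
fl=o[(o[:,2]>.083)&(o[:,2]<.0895)]
A=np.c_[fl[:,:2]-[.5,-.128],np.ones(len(fl))];print("flange plane",len(fl),np.linalg.lstsq(A,fl[:,2],rcond=None)[0])
wg=o[o[:,2]>.1];t=wg[wg[:,2]>.119];print("wing",cv2.minAreaRect((wg[:,:2]*1000).astype(np.float32)),"top",len(t),np.median(t[:,2]),cv2.minAreaRect((t[:,:2]*1000).astype(np.float32)))
```

```text
[ -89.5262   -0.0427 -112.9948] [ 0.5018 -0.1295  0.0541] [ 1.373  -1.2999 17.9945] [-0.0925 -0.1914  0.0637] 0.13882218394428492
[ -89.5268   -0.0439 -112.9932] [ 0.5018 -0.1295  0.0541] [ 1.4712 -0.3592 18.0675] [-0.0913 -0.2245  0.0851] 0.13865471351891756
[ -89.524    -0.0429 -112.9958] [ 0.5018 -0.1295  0.0541] [ 1.4312 -1.0036 17.7739] [-0.0516 -0.2367  0.1362] 0.1385706989094615
flange plane 275 [-0.0302 -0.003   0.0863]
wing ((501.93890380859375, -129.67164611816406), (37.59412384033203, 14.056410789489746), 64.63822174072266) top 43 0.12273523621069143 ((505.8962097167969, -117.51798248291016), (18.10025405883789, 11.270101547241211), 2.7993454933166504)
```

Run:
```python
from soc import *
a=grab_frame("scene");b=grab_frame("wrist")
cv2.imwrite("pics/b.png",np.hstack([cv2.resize(a["frame"][200:310,110:230],(400,367),interpolation=cv2.INTER_CUBIC),cv2.resize(b["frame"][200:480,200:440],(315,367))])[...,::-1])
hsv=cv2.cvtColor(b["frame"],cv2.COLOR_RGB2HSV)
o=np.array([[*w(b,c,r),c,r] for r in range(480) for c in range(640) if b["z_map"][r,c]>0 and (hsv[r,c,1]<70 or hsv[r,c,0]<16)])
t=o[(abs(o[:,2]-.124)<.006)&(abs(o[:,0]-.5)<.035)&(abs(o[:,1]+.128)<.035)]
print(len(t),t.min(0),t.max(0),cv2.minAreaRect((t[:,:2]*1000).astype(np.float32)))
st=t; v=cv2.fitLine(t[:,:2].astype(np.float32),cv2.DIST_L2,0,.01,.01).ravel();print(v,np.degrees(np.arctan2(v[1],v[0])))
```

```text
4776 [  0.4843  -0.1494   0.118  269.     289.    ] [  0.5211  -0.1087   0.13   376.     387.    ] ((503.18865966796875, -128.83360290527344), (35.6860466003418, 40.26779556274414), 4.507075309753418)
[ 0.3913  0.9203  0.5015 -0.1257] 66.96415
```

View pics/b.png

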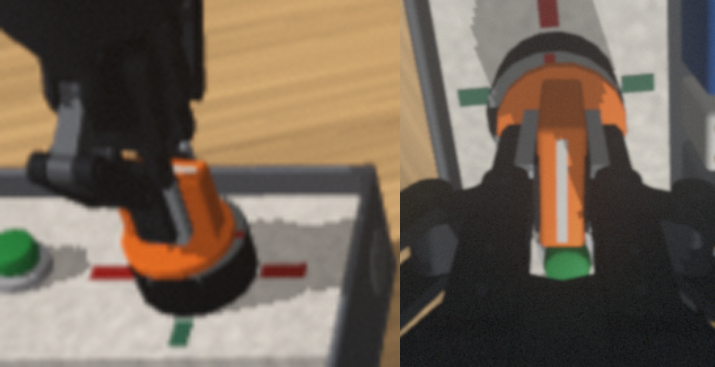

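The view shows the plug shifted about 2 mm towards +x in its socket and turned slightly past the red marks. It has slid sideways, so I recentre it and back off to about the quarter turn.

>>> arm_command(
  linear=[
    [0, 0, -0.1],
    [0, 0, -0.2],
    [0, 0, -0.2],
    [0, 0, -0.2],
  ],
  turn=[-2, -4, -4, -4],
  grip=[0, 0, 0, 0],
)

```text
time_s: 14.45
eef_pos: [0.5018, -0.1294, 0.0543]
eef_rot: [-89.2, -0.1, -109.0]
wrist_force: [10.4, -2.5, 12.5]
grip_width: 0.0127
```

```bash
cat > st.py <<'E'
from soc import *
s=read_state();print(s['time_s'],s['eef_rot'],s['eef_pos'],s['wrist_force'],s['torque'],s["tau"][5],s["grip_width"])
f=grab_frame("scene")
hsv=cv2.cvtColor(f["frame"],cv2.COLOR_RGB2HSV)
o=np.array([w(f,c,r) for r in range(480) for c in range(640) if f["z_map"][r,c]>0 and hsv[r,c,0]<14 and hsv[r,c,1]>190])
o=o[(abs(o[:,0]-.5)<.035)&(abs(o[:,1]+.128)<.035)&(o[:,2]>.078)]
fl=o[(o[:,2]>.083)&(o[:,2]<.0895)]
A=np.c_[fl[:,:2]-[.5,-.128],np.ones(len(fl))];print("flange plane",len(fl),np.linalg.lstsq(A,fl[:,2],rcond=None)[0])
wg=o[o[:,2]>.1];print("wing",cv2.minAreaRect((wg[:,:2]*1000).astype(np.float32)))
E
python3 st.py
```

```text
14.45 [ -89.25     -0.075  -109.0182] [ 0.5018 -0.1294  0.0543] [10.3962 -2.5054 12.5082] [-0.4416 -1.8778  0.1618] 0.16693049110472202 0.012718672644858972
flange plane 261 [-0.0336 -0.0064  0.0865]
wing ((502.0307922363281, -129.7080078125), (37.354347229003906, 13.473581314086914), 69.32295989990234)
```

>>> arm_command(
  linear=[
    [0, 0.05, 0.1],
    [0, 0.05, 0.1],
    [0, 0.05, 0.1],
    [0, 0.05, 0.1],
  ],
  turn=[3, 6, 6, 6],
  grip=[0, 0, 0, 0],
)

```text
time_s: 15.0
eef_pos: [0.5021, -0.1296, 0.0542]
eef_rot: [-89.3, -0.0, -115.0]
wrist_force: [4.9, -1.7, 19.2]
grip_width: 0.0129
```

```bash
python3 st.py
```

```text
15.0 [ -89.3322   -0.0199 -114.9903] [ 0.5021 -0.1296  0.0542] [ 4.8935 -1.7089 19.1822] [-0.2665 -0.9543  0.2433] 0.2360224910080433 0.01287764419184145
flange plane 275 [-0.0263  0.0019  0.0863]
wing ((503.18218994140625, -129.77127075195312), (36.358192443847656, 13.733187675476074), 62.519840240478516)
```

>>> arm_command(
  linear=[
    [0, 0, 0],
    [0, 0, 0],
    [0, 0, 0],
    [0, 0, 0],
  ],
  turn=[3, 5, 5, 5],
  grip=[0, 0, 0, 0],
)

```text
time_s: 15.55
eef_pos: [0.502, -0.1297, 0.0541]
eef_rot: [-89.3, 0.0, -120.0]
wrist_force: [5.5, -2.5, 19.0]
grip_width: 0.0123
```

```bash
python3 st.py
```

```text
15.55 [ -89.347     0.0125 -119.9604] [ 0.502  -0.1297  0.0541] [ 5.5113 -2.4981 19.0168] [-0.4069 -0.7742  0.4256] 0.3977115824818611 0.012301061378881765
flange plane 265 [-0.0094  0.0008  0.0861]
wing ((505.2601013183594, -128.84109497070312), (33.4232177734375, 16.589052200317383), 64.20230102539062)
```

Run:
```python
from soc import *
b=grab_frame("wrist")
cv2.imwrite("pics/c.png",cv2.resize(b["frame"][180:480,180:460],None,fx=2,fy=2,interpolation=cv2.INTER_CUBIC)[...,::-1])
hsv=cv2.cvtColor(b["frame"],cv2.COLOR_RGB2HSV).astype(int)
o=np.array([[*w(b,c,r),*hsv[r,c],c,r] for r in range(250,480) for c in range(240,400) if b["z_map"][r,c]>0])
t=o[(abs(o[:,2]-.124)<.004)&(o[:,4]<60)&(o[:,5]>120)&(np.hypot(o[:,0]-.502,o[:,1]+.129)<.03)]
v=cv2.fitLine(t[:,:2].astype(np.float32),cv2.DIST_HUBER,0,.01,.01).ravel();print("stripe",len(t),t.min(0),t.max(0),v,np.degrees(np.arctan2(v[1],v[0])))
q=o[(abs(o[:,2]-.124)<.0045)&(o[:,3]<18)&(o[:,4]>150)&(np.hypot(o[:,0]-.502,o[:,1]+.129)<.03)]
print("wing top",len(q),cv2.minAreaRect((np.r_[q,t][:,:2]*1000).astype(np.float32)))
soc("wrist")
```

```text
stripe 567 [  0.4853  -0.1444   0.1203   8.       2.     121.     269.     307.    ] [  0.5095  -0.1131   0.128  120.      59.     202.     327.     384.    ] [ 0.5012  0.8653  0.5009 -0.1279] 59.918316
wing top 2356 ((494.42913818359375, -125.96715545654297), (41.16981887817383, 26.598388671875), 60.014591217041016)
wrist rim 1480
  enc ((498.6273498535156, -126.54714965820312), 26.279552459716797) mean [ 0.4999 -0.11    0.08  ]
   green 278 [ 0.9497 -0.3132  0.5021 -0.1283] -18.24955 z 0.05588914978055032
   red 391 [ 0.3046  0.9525  0.5106 -0.0911] 72.26782 z 0.055921347844295144
```

View pics/c.png

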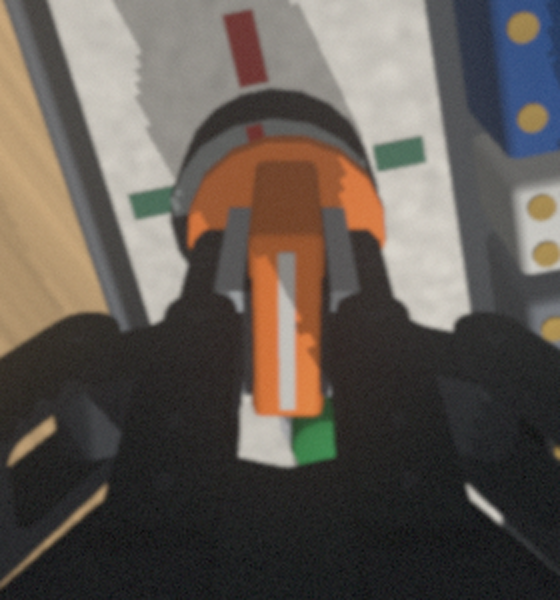

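The wing itself is at 60°, about 12° past the red marks, and the plug is displaced towards +x and -y against the socket wall. It is pivoting on one lug. I turn back to a quarter turn while pushing it towards the centre.

>>> arm_command(
  linear=[
    [0, 0.03, -0.1],
    [-0.02, 0.05, -0.2],
    [-0.04, 0.06, -0.3],
    [-0.06, 0.06, -0.4],
    [-0.06, 0.06, -0.4],
  ],
  turn=[-4, -8, -12, -14, -14],
  grip=[0, 0, 0, 0, 0],
)

```text
time_s: 16.32
eef_pos: [0.5018, -0.1291, 0.0545]
eef_rot: [-88.9, -0.2, -106.0]
wrist_force: [16.1, -7.8, 14.3]
grip_width: 0.0124
```

```bash
python3 st.py
```

```text
16.325 [ -88.8572   -0.242  -106.0094] [ 0.5018 -0.1291  0.0545] [16.1128 -7.845  14.2768] [-1.5906 -3.0178  0.2068] 0.03000555094331503 0.01235851597454729
flange plane 273 [-0.0314 -0.0076  0.0867]
wing ((506.7480163574219, -130.22850036621094), (38.18024444580078, 11.441840171813965), 89.4417495727539)
```

>>> arm_command(
  linear=[
    [0, 0.05, -0.1],
    [0, 0.08, -0.2],
    [0, 0.08, -0.2],
  ],
  turn=[0, 0, 0],
  grip=[0, 0, 0],
)

```text
time_s: 16.75
eef_pos: [0.5018, -0.1291, 0.0546]
eef_rot: [-88.6, -0.3, -106.1]
wrist_force: [22.1, -9.7, 15.6]
grip_width: 0.0123
```

```bash
python3 st.py
```

```text
16.75 [ -88.5663   -0.2533 -106.0521] [ 0.5018 -0.1291  0.0546] [22.1033 -9.7049 15.5581] [-1.5937 -4.1324  0.187 ] 0.16699994914233685 0.012253516536690823
flange plane 277 [-0.0327 -0.018   0.0868]
wing ((501.4226989746094, -129.01400756835938), (37.90425109863281, 14.688482284545898), 73.1274642944336)
```

>>> arm_command(
  linear=[
    [0, 0, 0.1],
    [0.02, 0, 0.2],
    [0.04, 0, 0.26],
    [0.04, 0, 0.26],
    [0.04, 0, 0.26],
    [0.04, 0, 0.26],
    [0.04, 0, 0.26],
  ],
  turn=[-9, -18, -27, -36, -45, -50, -50],
  grip=[0, 0, 0, 0, 0, 0, 0],
)

```text
time_s: 17.68
eef_pos: [0.5025, -0.1273, 0.0543]
eef_rot: [-89.3, -0.8, -56.0]
wrist_force: [15.6, 3.6, 23.7]
grip_width: 0.0126
```

```bash
python3 st.py
```

```text
17.675 [-89.3158  -0.8431 -56.002 ] [ 0.5025 -0.1273  0.0543] [15.6091  3.6176 23.6501] [ 0.9729 -2.7829  0.2098] -0.200705761089921 0.012571205241569131
flange plane 273 [-0.0384 -0.0249  0.0867]
wing ((503.2151794433594, -130.02955627441406), (13.479185104370117, 37.710060119628906), 36.80138397216797)
```

>>> arm_command(
  linear=[
    [0.14, 0.02, 0.15],
    [0.14, 0.02, 0.15],
    [0.14, 0.02, 0.15],
    [0.14, 0.02, 0.15],
    [0.14, 0.02, 0.15],
    [0.14, 0.02, 0.15],
    [0.14, 0.02, 0.15],
    [0.14, 0.02, 0.15],
  ],
  turn=[0, 9, 18, 27, 36, 44, 52, 52],
  grip=[0, 0, 0, 0, 0, 0, 0, 0],
)

```text
time_s: 18.73
eef_pos: [0.5023, -0.1293, 0.0541]
eef_rot: [-89.2, -0.2, -108.1]
wrist_force: [2.9, -5.8, 30.3]
grip_width: 0.0126
```

```bash
python3 st.py
```

```text
18.725 [ -89.1614   -0.2072 -108.0896] [ 0.5023 -0.1293  0.0541] [ 2.8875 -5.839  30.3011] [-0.9018 -0.3325 -0.0522] 0.5098107643425465 0.01257361122498083
flange plane 268 [-0.0486 -0.0007  0.0866]
wing ((502.6130065917969, -129.55679321289062), (37.94331359863281, 14.33591365814209), 70.1380615234375)
```

>>> arm_command(
  linear=[
    [0, 0, 0],
    [0, 0, 0],
    [0, 0, 0],
    [0, 0, 0],
  ],
  turn=[2, 4, 4, 4],
  grip=[0, 0, 0, 0],
)

```text
time_s: 19.27
eef_pos: [0.5022, -0.1294, 0.0541]
eef_rot: [-89.2, -0.2, -112.0]
wrist_force: [1.9, -6.7, 30.9]
grip_width: 0.0125
```

```bash
python3 st.py
```

```text
19.275 [ -89.1601   -0.174  -111.9754] [ 0.5022 -0.1294  0.0541] [ 1.9286 -6.7113 30.9268] [-1.0915 -0.1573  0.2623] 0.29099760577082634 0.012540089056984168
flange plane 274 [-0.0254 -0.01    0.0861]
wing ((501.689697265625, -129.81556701660156), (37.65597152709961, 15.210514068603516), 67.82891845703125)
```

>>> arm_command(
  linear=[
    [0, 0, 0],
    [0, 0, 0],
    [0, 0, 0],
    [0, 0, 0],
  ],
  turn=[2, 4, 4, 4],
  grip=[0, 0, 0, 0],
)

```text
time_s: 19.82
eef_pos: [0.502, -0.1295, 0.0541]
eef_rot: [-89.2, -0.1, -116.0]
wrist_force: [1.0, -6.7, 31.0]
grip_width: 0.0126
```

```bash
python3 st.py
```

```text
19.825 [ -89.1616   -0.1334 -115.9688] [ 0.502  -0.1295  0.0541] [ 0.9906 -6.7018 31.0385] [-1.1735 -0.0287  0.2951] 0.30179986730217934 0.012631767166063707
flange plane 271 [-0.033  -0.0071  0.0864]
wing ((503.59130859375, -130.1782989501953), (37.65894317626953, 12.941081047058105), 67.26884460449219)
```

>>> arm_command(
  linear=[
    [0, 0, 0],
    [0, 0, 0],
    [0, 0, 0],
    [0, 0, 0],
  ],
  turn=[2, 4, 4, 4],
  grip=[0, 0, 0, 0],
)

```text
time_s: 20.38
eef_pos: [0.502, -0.1296, 0.0541]
eef_rot: [-89.2, -0.1, -119.9]
wrist_force: [0.7, -8.4, 31.1]
grip_width: 0.0125
```

```bash
cat >> st.py <<'E'
b=grab_frame("wrist");hsv=cv2.cvtColor(b["frame"],cv2.COLOR_RGB2HSV).astype(int)
m=((hsv[...,1]<90)&(hsv[...,2]>110)).astype(np.uint8);m[:300]=0;m[392:]=0;m[:,:300]=0;m[:,345:]=0
n,l,stt,c=cv2.connectedComponentsWithStats(m)
i=1+np.argmax(stt[1:,4]);rr,cc=np.where(l==i)
v=np.array([w(b,x,y,.124)[:2] for x,y in zip(cc,rr)]).astype(np.float32)
g=cv2.fitLine(v,cv2.DIST_HUBER,0,.001,.001).ravel();print("stripe",stt[i],len(v),np.degrees(np.arctan2(g[1],g[0])),v.mean(0))
E
python3 st.py
```

```text
20.375 [ -89.1566   -0.0923 -119.9485] [ 0.502  -0.1296  0.0541] [ 0.6942 -8.3574 31.1121] [-1.3087  0.0597  0.4423] 0.44815247878432274 0.0124656790106282
flange plane 277 [-0.0333 -0.0001  0.0863]
wing ((508.010498046875, -121.95523071289062), (17.676868438720703, 13.651647567749023), 59.70222473144531)
stripe [319 306   9  79 671] 671 60.457333 [ 0.5001 -0.129 ]
```

>>> arm_command(
  linear=[
    [0, 0, 0],
    [0, 0, 0],
    [0, 0, 0],
    [0, 0, 0],
  ],
  turn=[2, 4, 4, 4],
  grip=[0, 0, 0, 0],
)

```text
time_s: 20.98
eef_pos: [0.5023, -0.1297, 0.0541]
eef_rot: [-89.1, -0.0, -123.9]
wrist_force: [2.1, -7.8, 30.0]
grip_width: 0.0126
```

```bash
python3 st.py
```

```text
20.975 [ -89.1014   -0.035  -123.8926] [ 0.5023 -0.1297  0.0541] [ 2.0606 -7.7927 30.0187] [-1.4074 -0.2513  0.8348] 0.8276903629302979 0.012624711335484505
flange plane 274 [-0.0258 -0.0102  0.0863]
wing ((508.4572448730469, -121.54228973388672), (16.89723014831543, 14.847107887268066), 60.63614273071289)
stripe [319 306   9  79 654] 654 56.867382 [ 0.5002 -0.1292]
```

The torque now rises steeply (0.44 to 0.83 N·m over 4°), so the stop is felt. The tool leans about 0.9°, so I relax the sideways command to stand the plug upright and ease the twist slightly.

>>> arm_command(
  linear=[
    [0, 0, 0.1],
    [0, 0, 0.2],
    [0, 0, 0.25],
    [0, 0, 0.25],
    [0, 0, 0.25],
  ],
  turn=[-1, -1, -1, -1, -1],
  grip=[0, 0, 0, 0, 0],
)

```text
time_s: 21.7
eef_pos: [0.5023, -0.1297, 0.054]
eef_rot: [-89.4, -0.1, -122.9]
wrist_force: [-8.2, -1.9, 38.5]
grip_width: 0.0125
```

```bash
python3 st.py
```

```text
21.7 [ -89.4391   -0.056  -122.9355] [ 0.5023 -0.1297  0.054 ] [-8.1725 -1.9002 38.4698] [-0.3974  1.401   0.3667] 0.3557843528687954 0.012486885229087252
flange plane 268 [-0.0257  0.0074  0.0862]
wing ((506.86468505859375, -129.48472595214844), (34.092281341552734, 18.18304443359375), 80.69745635986328)
stripe [319 306   9  79 682] 682 57.388844 [ 0.5008 -0.1292]
```

>>> arm_command(
  linear=[
    [0, -0.12, 0.05],
    [0, -0.12, 0.05],
    [0, -0.12, 0.05],
    [0, -0.12, 0.05],
  ],
  turn=[1.5, 1.5, 1.5, 1.5],
  grip=[0, 0, 0, 0],
)

```text
time_s: 22.3
eef_pos: [0.5024, -0.1297, 0.0541]
eef_rot: [-89.5, -0.0, -124.4]
wrist_force: [-4.8, -2.5, 28.3]
grip_width: 0.0125
```

```bash
python3 st.py
python3 - <<'E'
from h import *
a=grab_frame("scene");b=grab_frame("wrist")
cv2.imwrite("pics/d.png",np.hstack([cv2.resize(a["frame"][200:310,110:230],(400,367),interpolation=cv2.INTER_CUBIC),cv2.resize(b["frame"][180:480,180:460],(343,367))])[...,::-1])
E
```

```text
22.3 [ -89.5105   -0.0495 -124.3818] [ 0.5024 -0.1297  0.0541] [-4.8359 -2.466  28.2908] [-0.5275  0.8917  0.7614] 0.7772724330425262 0.012544931332919765
flange plane 271 [-0.0095  0.0035  0.086 ]
wing ((513.0105590820312, -128.4931182861328), (20.73798942565918, 32.13243865966797), 36.36027526855469)
stripe [319 306   9  79 653] 653 56.435402 [ 0.5007 -0.1295]
```

View pics/d.png

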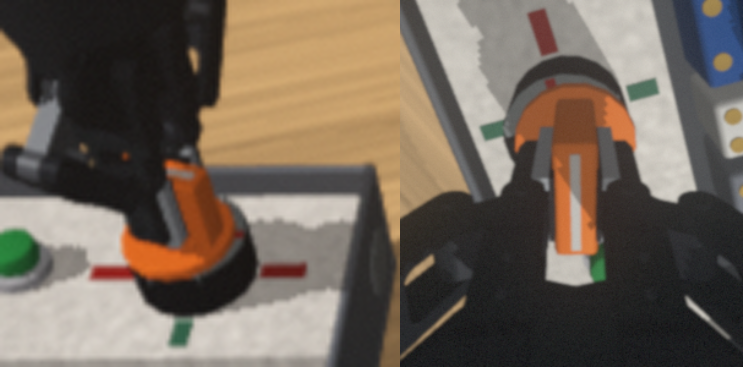

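The stop is firmly felt, but the plug sits about 2.5 mm off centre and 15° past the marks, because pressing drives the tool towards +x. There is ample time (22 s of 42), so I back out to the notches, recentre with compensation and repeat it cleanly.

>>> arm_command(
  linear=[
    [0, 0, 0],
    [0, 0, 0],
    [0, 0, 0],
    [0, 0, 0],
    [0, 0, 0],
    [0, 0, 0],
    [0, 0, 0],
    [0, 0, 0],
  ],
  turn=[-10, -20, -30, -40, -50, -60, -70, -80],
  grip=[0, 0, 0, 0, 0, 0, 0, 0],
)

```text
time_s: 23.5
eef_pos: [0.5025, -0.1274, 0.054]
eef_rot: [-89.8, -0.3, -44.2]
wrist_force: [-1.1, 9.7, 31.1]
grip_width: 0.0126
```

>>> arm_command(
  linear=[
    [0, 0, 0],
    [0, 0, 0],
    [0, 0, 0],
    [0, 0, 0],
    [0, -0.3, 0],
    [0, -0.9, 0],
    [0, -0.9, 0],
    [0, -0.9, 0],
  ],
  turn=[-10, -20, -26.4, -26.4, -26.4, -26.4, -26.4, -26.4],
  grip=[0, 0, 0, 0, 0, 0, 0, 0],
)

```text
time_s: 24.5
eef_pos: [0.5009, -0.1281, 0.0598]
eef_rot: [-90.0, -0.2, -18.1]
wrist_force: [3.6, -1.4, 4.7]
grip_width: 0.0126
```

```bash
python3 st.py
```

```text
24.5 [-90.02    -0.154  -18.1185] [ 0.5009 -0.1281  0.0598] [ 3.6203 -1.3877  4.6802] [-0.2075 -0.7221 -0.0136] -0.0033171643735840917 0.012574247898761314
flange plane 35 [-0.0376 -0.0041  0.0887]
wing ((505.5662841796875, -130.9496612548828), (13.397157669067383, 32.78573226928711), 72.94115447998047)
stripe [319 306   9  79 703] 703 -18.141066 [ 0.5037 -0.1293]
```

>>> arm_command(
  linear=[
    [0, -0.4, 0],
    [-0.2, -0.4, 0],
    [-0.4, -0.4, 0],
    [-0.4, -0.4, 0],
  ],
  turn=[0, 0, 0, 0],
  grip=[0, 0, 0, 0],
)

```text
time_s: 25.1
eef_pos: [0.4973, -0.1267, 0.0631]
eef_rot: [-90.0, -0.2, -18.1]
wrist_force: [8.3, -1.8, -5.2]
grip_width: 0.0125
```

>>> arm_command(
  linear=[
    [0.3, 0, 0],
    [0.7, 0, 0],
    [0.7, 0, 0],
  ],
  turn=[0, 0, 0],
  grip=[0, 0, 0],
)

```text
time_s: 25.48
eef_pos: [0.5015, -0.128, 0.0627]
eef_rot: [-90.0, 0.3, -18.1]
wrist_force: [-4.3, 0.4, 2.1]
grip_width: 0.0125
```

>>> arm_command(
  linear=[
    [-0.35, 0, 0],
    [-0.35, 0, -0.35],
    [-0.35, 0, -0.35],
  ],
  turn=[0, 0, 0],
  grip=[0, 0, 0],
)

```text
time_s: 25.85
eef_pos: [0.4984, -0.1293, 0.0631]
eef_rot: [-89.8, 0.1, -18.2]
wrist_force: [1.5, 8.8, -1.2]
grip_width: 0.0125
```

>>> arm_command(
  linear=[
    [0, 0, 0.3],
    [0, 0, 0.7],
    [0, 0, 0.7],
  ],
  turn=[0, 0, 0],
  grip=[0, 0, 0],
)

```text
time_s: 26.22
eef_pos: [0.5005, -0.1252, 0.0634]
eef_rot: [-90.1, -0.0, -18.1]
wrist_force: [-2.4, -5.3, -1.2]
grip_width: 0.0125
```

Probing the walls puts the socket centre at tool (0.4994, -0.1273), with slack of ±2.2 mm. I press again, centred and with the sideways drift compensated.

>>> arm_command(
  linear=[
    [-0.05, 0, -0.35],
    [-0.1, 0.4, -0.35],
    [-0.2, 0.8, -0.35],
    [-0.24, 1.15, -0.35],
    [-0.24, 1.15, -0.35],
  ],
  turn=[0, 0, 0, 0, 0],
  grip=[0, 0, 0, 0, 0],
)

```text
time_s: 26.85
eef_pos: [0.4991, -0.1277, 0.054]
eef_rot: [-90.1, -0.3, -18.1]
wrist_force: [-0.9, -1.5, 17.7]
grip_width: 0.0126
```

Flush, centred and almost no side force. Now the twist.

>>> arm_command(
  linear=[
    [0, 0.05, 0],
    [0, 0.05, 0],
    [0, 0.05, 0],
    [0, 0.05, 0],
    [0, 0.05, 0],
    [0, 0.05, 0],
    [0, 0.05, 0],
    [0, 0.05, 0],
  ],
  turn=[10, 20, 30, 40, 50, 60, 70, 80],
  grip=[0, 0, 0, 0, 0, 0, 0, 0],
)

```text
time_s: 27.85
eef_pos: [0.5, -0.1274, 0.0541]
eef_rot: [-89.6, -0.1, -98.4]
wrist_force: [2.6, 1.7, 19.3]
grip_width: 0.0121
```

>>> arm_command(
  linear=[
    [0, 0, 0],
    [0, 0, 0],
    [0, 0, 0],
  ],
  turn=[5, 9, 9],
  grip=[0, 0, 0],
)

```text
time_s: 28.22
eef_pos: [0.5001, -0.1274, 0.0541]
eef_rot: [-89.6, -0.0, -107.1]
wrist_force: [2.2, 2.8, 20.2]
grip_width: 0.0129
```

```bash
python3 st.py
```

```text
28.225 [ -89.5528   -0.0219 -107.1352] [ 0.5001 -0.1274  0.0541] [ 2.2494  2.8281 20.1818] [ 0.43   -0.3007  0.1272] 0.4135202709585428 0.012862076817095825
flange plane 268 [-0.0477  0.0021  0.0863]
wing ((500.4386901855469, -127.9246826171875), (38.0107536315918, 14.283195495605469), 70.8468017578125)
stripe [319 306   9  79 683] 683 73.25219 [ 0.4985 -0.1272]
```

Much better centred at (0.5001, -0.1274). I turn on in small steps to find the stop.

>>> arm_command(
  linear=[
    [0, 0, 0],
    [0, 0, 0],
    [0, 0, 0],
    [0, 0, 0],
  ],
  turn=[2, 2, 2, 2],
  grip=[0, 0, 0, 0],
)

```text
time_s: 28.82
eef_pos: [0.5001, -0.1274, 0.0541]
eef_rot: [-89.5, -0.0, -109.1]
wrist_force: [2.2, 3.0, 19.3]
grip_width: 0.0124
```

```bash
python3 st.py
```

```text
28.825 [ -89.5499   -0.0079 -109.0905] [ 0.5001 -0.1274  0.0541] [ 2.2112  3.0466 19.2706] [ 0.5002 -0.3229  0.2173] 0.22140447981655598 0.012409159543597005
flange plane 268 [-0.0396  0.0003  0.0862]
wing ((500.7247009277344, -127.8592300415039), (37.584598541259766, 13.943144798278809), 69.64051055908203)
stripe [319 306   9  79 682] 682 71.26463 [ 0.4985 -0.1271]
```

>>> arm_command(
  linear=[
    [0, 0, 0],
    [0, 0, 0],
    [0, 0, 0],
    [0, 0, 0],
  ],
  turn=[2, 2, 2, 2],
  grip=[0, 0, 0, 0],
)

```text
time_s: 29.42
eef_pos: [0.5001, -0.1274, 0.0541]
eef_rot: [-89.5, 0.0, -111.1]
wrist_force: [2.7, 3.0, 20.2]
grip_width: 0.0125
```

```bash
python3 st.py
```

```text
29.425 [ -89.5499    0.0067 -111.0883] [ 0.5001 -0.1274  0.0541] [ 2.7368  2.9628 20.2295] [ 0.3964 -0.3132  0.2089] 0.2344559971243143 0.012466181165271182
flange plane 265 [-0.0318  0.0008  0.0862]
wing ((500.7989501953125, -127.90069580078125), (37.3532600402832, 14.291309356689453), 66.9167251586914)
stripe [319 306   9  79 682] 682 69.30164 [ 0.4985 -0.1271]
```

>>> arm_command(
  linear=[
    [0, 0, 0],
    [0, 0, 0],
    [0, 0, 0],
    [0, 0, 0],
  ],
  turn=[3, 3, 3, 3],
  grip=[0, 0, 0, 0],
)

```text
time_s: 30.02
eef_pos: [0.5001, -0.1275, 0.0541]
eef_rot: [-89.5, 0.0, -114.0]
wrist_force: [3.6, 1.8, 19.3]
grip_width: 0.0123
```

```bash
python3 -c "
from plant import *
s=read_state();print(s['torque'],s['tau'][5],s['eef_pos'],s['eef_rot'])"
```

```text
[ 0.43977938 -0.35523407  0.5349873 ] 0.5585309118032455 [ 0.50009608 -0.12746659  0.05405752] [-8.95432365e+01  1.61343574e-02 -1.14042999e+02]
```

>>> arm_command(
  linear=[
    [0, 0, 0],
    [0, 0, 0],
    [0, 0, 0],
    [0, 0, 0],
  ],
  turn=[3, 3, 3, 3],
  grip=[0, 0, 0, 0],
)

```text
time_s: 30.52
eef_pos: [0.5001, -0.1275, 0.0541]
eef_rot: [-89.5, 0.0, -117.0]
wrist_force: [3.5, 1.3, 19.0]
grip_width: 0.0125
```

```bash
python3 -c "
from plant import *
s=read_state();print(s['torque'],s['tau'][5],s['eef_pos'],s['eef_rot'])"
```

```text
[ 0.38871907 -0.39810583  0.97554681] 0.8951306529343128 [ 0.50010637 -0.12751946  0.05406317] [-8.95385203e+01  2.25286975e-02 -1.16992860e+02]
```

The firm stop is at about -112°: torque goes from 0.21 through 0.53 to 0.98 N·m, and the plug stays centred. I ease off 2° to leave a moderate twist, then do a final check.

>>> arm_command(
  linear=[
    [0, 0, 0],
    [0, 0, 0],
    [0, 0, 0],
    [0, 0, 0],
  ],
  turn=[-1.5, -1.5, -1.5, -1.5],
  grip=[0, 0, 0, 0],
)

```text
time_s: 31.02
eef_pos: [0.5001, -0.1274, 0.0541]
eef_rot: [-89.5, 0.0, -115.5]
wrist_force: [3.5, 2.8, 19.5]
grip_width: 0.0119
```

```bash
python3 st.py
python3 - <<'E'
from h import *
a=grab_frame("scene");b=grab_frame("wrist")
cv2.imwrite("pics/e.png",np.hstack([cv2.resize(a["frame"][200:310,110:230],(400,367),interpolation=cv2.INTER_CUBIC),cv2.resize(b["frame"][180:480,180:460],(343,367))])[...,::-1])
E
```

```text
31.025 [ -89.5424    0.0295 -115.5315] [ 0.5001 -0.1274  0.0541] [ 3.4505  2.7915 19.4921] [ 0.4643 -0.4458  0.6498] 0.6286369822919369 0.011910709346958023
flange plane 266 [-0.0173 -0.0053  0.0859]
wing ((506.38037109375, -118.1746826171875), (14.78184986114502, 13.251907348632812), 61.40635299682617)
stripe [319 306   9  79 672] 672 64.970276 [ 0.4986 -0.1272]
```

View pics/e.png

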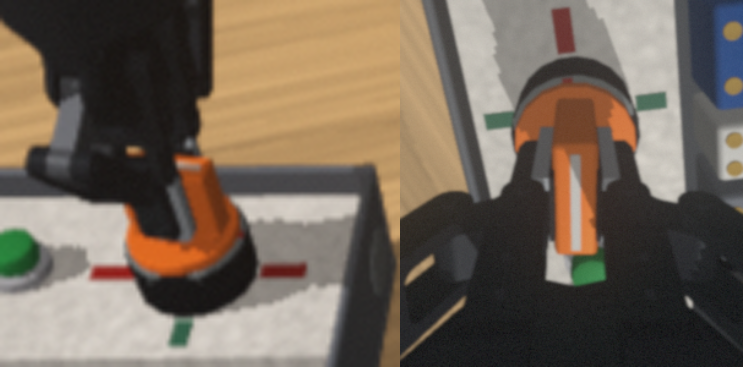

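The plug is centred, flush and held at the stop, pressed with 19.5 N and a 0.65 N·m twist. Handing in.

```bash
python3 -c "
from plant import *
print(sign_off())"
```

```text
the job is handed in; nothing more can be done
None
```

The orange plug is in the bayonet socket, flush and turned clockwise to the stop. I handed it in at about 31 s with the gripper still holding it.

**Last checks**
- **Press:** The push was 19.5 N with the flange on the rim. The foot had gone in the full depth, with no further travel as the force rose.
- **Stop:** The torque climbed steeply past about 93° of turn, from 0.21 to 0.98 N·m over 6°. I held it at 0.65 N·m.
- **Centring:** The plug sat within about 1 mm of the socket centre, which I found by touching the socket walls.

**What went wrong or disagreed**
- **First grasp:** It closed above the wing because the shut fingertips measured 39 mm higher than the reported TCP. I measured that offset, corrected for it and gripped on the second try.
- **First twist:** The plug slid about 2.5 mm off centre and turned 10–15° past the red marks. I turned it back, raised it partly out of the socket, recentred it and repeated the press and twist.
- **Final wing angle:** The wrist image still shows the wing about 7° past the red marks (65° against 72°), more than play in the fit and give in the grip clearly explain. I judged "fully turned" by the torque, not the marks.
- **Tool lean:** The tool leaned about 0.5° at the end. Flange tilt could not be measured more finely than about 1–2°.

I moved nothing else on purpose and saw nothing disturbed, but I took no final picture of the whole table.

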